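# Rebuild the network stacks in the print room

### The arm

A 6-joint arm with a two-finger parallel gripper is mounted at the origin on the work surface. World frame = base frame: x ahead of the robot, y to its left, z up, the work surface at z = 0. Lengths are in m, angles in degrees, forces in N, time in s.
With the tool pointing down it reaches from about 0.325 to 0.775 m from the base axis. Payload 9.3 kg.
Tool frame: the origin (TCP) lies on the centre line of the jaws, within the pads' length; the fingertips stand 14 mm ahead of it and the grasp point (between the pads) lies 5 mm behind it; x points along the fingers, y is the direction in which the jaws open and shut, and the axes are right-handed (so a half turn about x gives the same grasp; the last joint's range is limited). The gripper opens to 85 mm and grips with 20 to 120 N. Pads are 22 mm wide; open, the fingers measure 114 mm over their backs; the gripper's body (76 mm by 85 mm) begins 54 mm behind the grasp point. The pads swing forward as they close: fully open they stand 13 mm farther back than shut.
Start: joints at [-79.217, 14.817, 1.232, 76.415, 0, 81.257], TCP at [0.184, -0.518, 0.245] pointing down, gripper open.
Joint ranges: [-174.27, 174.27], [-52.1, 104.24], [-59.71, 78.15], [-110.17, 111.67], [-87.03, 83.33], [-180, 180]. Speed limits (degrees/s): [127.2, 127.2, 159.86, 180, 180, 180].

### API

Orientations are given as [roll, pitch, yaw] about the fixed x, y, z axes, in that order (R = Rz(yaw) Ry(pitch) Rx(roll)).
In Python, from plant import ctrl gives the robot as it stands.
- The arm moves only by the shell command python3 -m inch 'ROWS' [FORCE]. ROWS is text: rows parted by semicolons, each of 5 numbers parted by spaces: the shift along the tool's x, y, z in m, then the turn about the tool's x in rad, then the gripper's target within -1 to 1 (fully open at 1, half-way at 0, shut at -1). In form: tx ty tz twist fingers; .... A call has 1 to 10 rows; each row shifts and turns the commanded pose from where the row before left it, along the tool's axes as they then stand; what a row does not reach is not made up. A row lasts 1/12 s, in which the tool goes at most 41.7 mm and 7.16 degrees, less where a joint would pass 70% of its speed; a pose out of reach is approached as far as the arm can. A call is refused whole if a number of a shift passes 0.0417 or a number of a turn 0.125, either way. A call with a gripper value outside its range is refused whole. The fingers move at their own pace and stop on an object; FORCE is the grip in N (left out, the last holds). Time passes only in rows, so rows that do not move let the fingers close. It gives the time, the measured TCP pose, the force and the opening at its end, in the units of the state.
- ctrl.sense(): the state, without advancing time (a new reading comes with each control period).
- ctrl.snapshot(name): name is "scene" or "side" or "wrist"; returns the picture (384x512x3 uint8, red, green, blue); there is no depth.
- ctrl.get_calibration(name): a dict with "K" (3x3 intrinsics, pixels), "T" (4x4, takes a point from camera to world coordinates); the wrist camera has in their place "hand_eye" (4x4, takes a point from camera to tool coordinates, whose origin is the TCP and whose axes are the tool frame's). Camera axes: x right, y up, looking along -z (the intrinsics and any distortion apply to the point x, -y, -z); pixel columns grow to the right and rows downward; lengths in m; the calibration is good to about 2 mm. A picture is of the moment at which its call begins: read the wrist's pose just before it. get_calibration takes no time and is no camera call.
- ctrl.sign_off(): hands the job in, once; it reports no verdict.
Trained networks look in the newest picture that a camera, given by its name, has taken for a name from the list of things; names that differ only in an ending like _2 or _b are one class to them, and where a whole thing is asked for, a point or a joint stands for the part that bears it (a point fixed in the world has none). Each returns a list of dicts, best first, with "score" (0 to 1); they miss things now and then, are a little off and sometimes report something else, mostly with a low value. They report only what shows in the picture. A call takes as long as a camera call. They do not tell look-alikes from the thing itself.
- ctrl.boxes_of(label, camera): "xyz" ([x, y, z] in m, in world coordinates, good to about 4 mm: the middle of the surface that is visible of it).
- ctrl.regions_of(label, camera): "region" (384x512 bool, what is visible of it).
The state is a dict: "time_s": time; "joints": joint angles; "joint_vel": joint speeds; "tau": joint torques, N m; "eef_pos": TCP position; "tool_rot": TCP orientation; "ft_force": force on the tool from outside, world axes, zero at the start; "wrist_torque": the same for the moment, N m; "opening": finger opening in m.
Only numpy, scipy, OpenCV 4.12 (cv2) and the standard library are available. Lean on these libraries where they do the work, as an engineer would, in place of code of your own. Each camera call takes 0.05 s, during which the arm holds its last target.

### The job

Set the network gear back up on its two stands. On the oblong stand stack the power unit at the bottom, the network switch on it and the media converter on top, each centred on the one below and lengthways along the stand; on the round stand put the wireless access point with the small climate sensor centred on top. Leave everything upright and let go, and do not shift the tape roll, screw pot or label roll.

Things in the scene. Friction and masses are not known exactly. Their poses are not given: they have to be found in the camera images.
- power_unit_center (a point): Power unit: the largest box, white, a row of dark vent slots across its flat top. 120 long (own x) x 60 wide (own y) x 40 high (mm). This point is its centre, 20 above its underside; z is up.
- switch_center (a point): Network switch: dark steel box with a row of six small ports along one long side, flat top. 100 long (own x) x 56 wide (own y) x 28 high (mm). This point is its centre, 14 above its underside; z is up.
- converter_center (a point): Media converter: the smallest box, ribbed bare aluminium with black end caps, flat top. 76 long (own x) x 48 wide (own y) x 26 high (mm). This point is its centre, 13 above its underside; z is up.
- access_point_center (a point): Wireless access point: white round puck with a thin grey ring on its flat top, diameter 64, 30 high (mm). This point is its centre, 15 above its underside; z is up.
- climate_sensor_center (a point): Climate sensor: small grey round puck with a dark dot in its flat top, diameter 44, 28 high (mm). This point is its centre, 14 above its underside; z is up.
- oblong_top (a point): Oblong stand, fixed to the bench: steel plate 140 long (own x) x 80 wide (own y) x 12 high (mm) with two flat black rubber strips along its length, a row of short dark vent slots between them. This point is the centre of its top face, 12 above the bench; z is up.
- round_top (a point): Round stand, fixed to the bench: steel disc 90 across at the foot, 84 at the top, 12 high (mm), with a flat black rubber pad 68 across in its top. This point is the centre of its top face, 12 above the bench; z is up.
- tape_roll: Bystander between the two stands: small brown tape roll lying flat, a ring 52 across outside, 32 inside, 20 high (mm). Origin: centre of its underside.
- screw_pot: Bystander at the near left: small black open pot, 56 across at the rim, 35 high (mm). Origin: centre of its underside.
- label_roll: Bystander at the near right: roll of white labels standing on end, a dark core in its top, 60 across, 35 high (mm). Origin: centre of its underside.
Not all that is in view belongs to the job. What is shaped like the part that bears converter_center but turquoise is not meant.

How it is judged (in metres and radians):
At the end, for the whole second after the job is handed in: Both stacks stand in the stated order: each thing centred within 12 mm on what is directly below it and resting on it (height within 5 mm), level within 0.08 rad, released and at rest; the three boxes lengthways along the oblong stand within 0.2 rad, either way round (horizontal distance between power_unit_center and oblong_top below 0.012 m and z of power_unit_center in the frame of oblong_top between 0.015 and 0.025 m and angle between each of power_unit_center, switch_center, converter_center, access_point_center, climate_sensor_center's own z axis and vertical below 0.08 rad and angle between the x axis of each of power_unit_center, switch_center, converter_center and the x axis of oblong_top, either way round below 0.2 rad and linear speed of each of power_unit, switch, converter, access_point, climate_sensor below 0.02 m/s and horizontal distance between switch_center and power_unit_center below 0.012 m and z of switch_center in the frame of power_unit_center between 0.029 and 0.039 m and horizontal distance between converter_center and switch_center below 0.012 m and z of converter_center in the frame of switch_center between 0.022 and 0.032 m and horizontal distance between access_point_center and round_top below 0.012 m and z of access_point_center in the frame of round_top between 0.01 and 0.02 m and horizontal distance between climate_sensor_center and access_point_center below 0.012 m and z of climate_sensor_center in the frame of access_point_center between 0.024 and 0.034 m); the robot touches nothing.
It fails at once if the tape roll is shifted by more than 20 mm (distance of tape_roll from where it was at the start of the episode above 0.02 m).
It fails at once if the screw pot is shifted by more than 20 mm (distance of screw_pot from where it was at the start of the episode above 0.02 m).
It fails at once if the label roll is shifted by more than 20 mm (distance of label_roll from where it was at the start of the episode above 0.02 m).
It also fails if it takes over 146 s, if anything falls off the work surface, if the arm or the gripper's body presses on something with over 40 N, if the wrist force passes 120 N, or if a joint passes its speed limit or range.

## Working session

There is one attempt and no reset: what is moved stays moved. The work goes in short steps, Python scripts to look and compute and a shell command to move; the robot and the scene stay as the last step left them, time stands still between calls to the robot, and variables do not carry over. Pictures are saved under pics/ and viewed, and the job is handed in when it is done.

```bash
ls; mkdir -p pics; cat > h.py <<'E'
import numpy as np,cv2
from plant import ctrl
def snap(c,name):
    im=ctrl.snapshot(c); cv2.imwrite(f'pics/{name}.png',cv2.cvtColor(im,cv2.COLOR_RGB2BGR)); return im
E
python3 - <<'E'
from h import *
np.set_printoptions(precision=4,suppress=True)
print(ctrl.sense())
for c in('scene','side'):
    snap(c,c+'0'); print(c,ctrl.get_calibration(c))
    for l in ['power_unit_center','switch_center','converter_center','access_point_center','climate_sensor_center','oblong_top','round_top','tape_roll','screw_pot','label_roll']:
        print(l,[(np.round(d['xyz'],3),round(d['score'],2)) for d in ctrl.boxes_of(l,c)])
print(ctrl.get_calibration('wrist'))
E
```

```text
pics
{'time_s': 0.0, 'joints': array([-79.2159,  14.8513,   1.1903,  76.4146,   0.001 ,  81.2554]), 'joint_vel': array([-0.019 , -0.0471,  0.004 ,  0.0513, -0.0409,  0.0225]), 'tau': array([  0.0004, -55.564 ,  34.4525,   0.0137,  -0.0002,  -0.    ]), 'eef_pos': array([ 0.1838, -0.5181,  0.2447]), 'tool_rot': array([-99.4854,  89.9244, 100.0433]), 'ft_force': array([-0.3827,  0.6534,  0.2612]), 'wrist_torque': array([ 0.0521, -0.0737, -0.069 ]), 'opening': 0.08527442110806126}
scene {'K': array([[366.814 ,   0.    , 251.996 ],
       [  0.    , 366.814 , 189.7153],
       [  0.    ,   0.    ,   1.    ]]), 'T': array([[-0.3179, -0.7433,  0.5886,  0.9784],
       [ 0.948 , -0.2384,  0.2109,  0.2038],
       [-0.0165,  0.625 ,  0.7804,  0.7146],
       [ 0.    ,  0.    ,  0.    ,  1.    ]])}
power_unit_center [(array([ 0.54 , -0.338,  0.038]), 0.7)]
switch_center [(array([0.575, 0.335, 0.03 ]), 0.83)]
converter_center [(array([ 0.308, -0.202,  0.026]), 0.93), (array([ 0.252, -0.321,  0.023]), 0.9), (array([ 0.487, -0.082,  0.022]), 0.67), (array([ 0.432, -0.194,  0.02 ]), 0.61)]
access_
[... 1351 characters left out ...]
2]), 0.68), (array([0.419, 0.218, 0.028]), 0.44), (array([ 0.425, -0.184,  0.026]), 0.43)]
oblong_top [(array([ 0.662, -0.161,  0.012]), 0.62)]
round_top [(array([0.636, 0.16 , 0.01 ]), 0.96)]
tape_roll [(array([0.573, 0.018, 0.02 ]), 0.69)]
screw_pot [(array([0.386, 0.328, 0.022]), 0.73)]
label_roll [(array([ 0.376, -0.307,  0.03 ]), 0.71), (array([0.575, 0.013, 0.018]), 0.59)]
{'K': array([[329.9931,   0.    , 265.2977],
       [  0.    , 329.9931, 191.9166],
       [  0.    ,   0.    ,   1.    ]]), 'hand_eye': array([[-0.0007,  0.3242, -0.946 , -0.1282],
       [ 1.    ,  0.0007, -0.0005, -0.0004],
       [ 0.0004, -0.946 , -0.3242, -0.0845],
       [ 0.    ,  0.    ,  0.    ,  1.    ]])}
```

View pics/scene0.png

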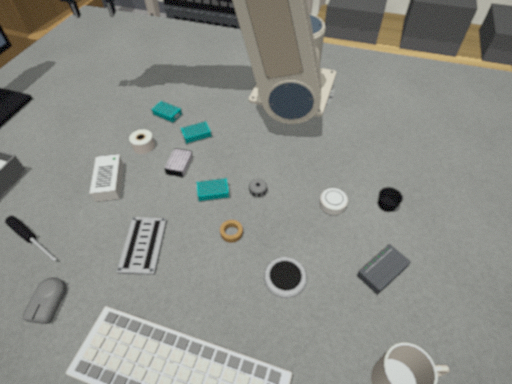

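View pics/side0.png

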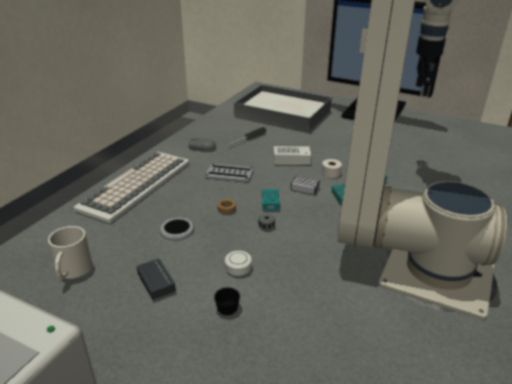

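The converter is the grey box at scene px (178,162). The turquoise boxes at (197,131), (167,111) and (212,190) are decoys. The oblong stand is at (143,246) and the round stand at (285,277). Next I'll fit object silhouettes in both images to get coarse poses.

```bash
cat >> h.py <<'E'
from scipy.optimize import minimize
from scipy.spatial.transform import Rotation as Rn
OBJ={'power_unit_center':('b',.12,.06,.04,0),'switch_center':('b',.1,.056,.028,0),'converter_center':('b',.076,.048,.026,0),
'access_point_center':('c',.064,.064,.03,0),'climate_sensor_center':('c',.044,.044,.028,0),'oblong_top':('b',.14,.08,.012,0),'round_top':('k',.09,.084,.012,0)}
def camT(c,st=None):
    cal=ctrl.get_calibration(c)
    if c!='wrist': return cal['K'],cal['T']
    return cal['K'],toolT(st)@cal['hand_eye']
def toolT(st):
    T=np.eye(4);T[:3,:3]=Rn.from_euler('xyz',st['tool_rot'],degrees=True).as_matrix();T[:3,3]=st['eef_pos'];return T
def proj(P,K,T):
    p=(np.atleast_2d(P)-T[:3,3])@T[:3,:3]; p=p*[1,-1,-1]
    return np.c_[K[0,0]*p[:,0]/p[:,2]+K[0,2],K[1,1]*p[:,1]/p[:,2]+K[1,2]]
def model(l,x,y,a,z0=0):
    k,A,B,h,_=OBJ[l]
    if k=='b':
        q=np.array([[sx*A/2,sy*B/2] for sx,sy in((-1,-1),(1,-1),(1,1),(-1,1))]);lo=hi=q
    else:
        t=np.linspace(0,2*np.pi,48,endpoint=False);u=np.c_[np.cos(t),np.sin(t)];lo=u*A/2;hi=u*(A if k=='c' else B)/2
    R=np.array([[np.cos(a),-np.sin(a)],[np.sin(a),np.cos(a)]])
    return np.r_[np.c_[lo@R.T+[x,y],np.full(len(lo),z0)],np.c_[hi@R.T+[x,y],np.full(len(hi),z0+h)]]
def sil(l,p,cam,z0,s=4):
    uv=proj(model(l,*p,z0),*cam); hull=cv2.convexHull(uv.astype(np.float32))
    m=np.zeros((384,512),np.uint8); cv2.fillPoly(m,[np.round((hull.reshape(-1,1,2))*256).astype(np.int32)],255,cv2.LINE_AA,8); return m/255.
def fit(l,views,x0,z0=0):
    # views: list of (mask,cam)
    def cost(p): 
        c=0
        for m,cam in views:
            s=sil(l,p,cam,z0); c+=np.abs(s-m).sum()/m.sum()
        return c
    best=None
    angs=[x0[2]] if len(x0)>2 else (np.arange(0,180,22.5)*np.pi/180 if OBJ[l][0]=='b' else [0])
    for a in angs:
        r=minimize(cost,[x0[0],x0[1],a],method='Nelder-Mead',options=dict(initial_simplex=np.array([[x0[0],x0[1],a],[x0[0]+.012,x0[1],a],[x0[0],x0[1]+.012,a],[x0[0],x0[1],a+.3]]),xatol=1e-4,fatol=1e-4))
        if best is None or r.fun<best.fun: best=r
    return best.x,best.fun/len(views)
def mask_of(l,c,cam,xyz,tol=.06):
    """region nearest expected xyz (world)"""
    uv=proj(xyz,*cam)[0]; best=None
    for d in ctrl.regions_of(l,c):
        m=d['region']; 
        if m.sum()<30: continue
        v,u=np.nonzero(m); e=np.hypot(u.mean()-uv[0],v.mean()-uv[1])
        if best is None or e<best[0]: best=(e,m.astype(np.float64),d['score'])
    return best
E
python3 - <<'E'
from h import *
np.set_printoptions(precision=4,suppress=True)
g={'power_unit_center':(.53,-.335),'switch_center':(.565,.34),'converter_center':(.425,-.19),'access_point_center':(.428,.21),'climate_sensor_center':(.44,.03),'oblong_top':(.665,-.165),'round_top':(.64,.15)}
cams={}
for c in('scene','side'): ctrl.snapshot(c);cams[c]=camT(c)
for l,p in g.items():
    V=[];info=[]
    for c in cams:
        b=mask_of(l,c,cams[c],np.array([*p,.015]))
        if b is None or b[0]>15: info.append((c,b and b[0]));continue
        V.append((b[1],cams[c]));info.append((c,round(b[0],1),int(b[1].sum()),round(b[2],2)))
    print(l,info)
    for v in [V]+[[w] for w in V]:
        if v: r=fit(l,v,p);print('   ',r[0][:2],np.degrees(r[0][2]),round(r[1],3))
E
```

```text
power_unit_center [('scene', np.float64(4.8), 1331, 0.92), ('side', np.float64(3.5), 669, 0.69)]
    [ 0.5308 -0.3436] 25.950639210249346 0.145
    [ 0.525  -0.3468] 25.591794300743594 0.092
    [ 0.5346 -0.353 ] 20.033761155325134 0.152
switch_center [('scene', np.float64(0.5), 1395, 0.81), ('side', np.float64(1.1), 1055, 0.75)]
    [0.5687 0.3381] -32.57028995767492 0.122
    [0.564  0.3398] 149.2125999548498 0.116
    [0.5716 0.3359] -32.89333226556263 0.088
converter_center [('scene', np.float64(3.5), 570, 0.85), ('side', np.float64(2.0), 389, 0.67)]
    [ 0.4234 -0.1995] 5.9176221777621585 0.195
    [ 0.4214 -0.2007] 8.510243443383105 0.136
    [ 0.4256 -0.2049] 8.296136584690005 0.175
access_point_center [('scene', np.float64(1.5), 610, 0.66), ('side', np.float64(1.1), 559, 0.74)]
    [0.428  0.2084] 18.93544661061598 0.223
    [0.4238 0.2062] 14.234148116605942 0.192
    [0.4302 0.2037] 23.737213203043975 0.229
climate_sensor_center [('scene', np.float64(2.3), 279, 0.51), ('side', np.float64(1.7), 220, 0.52)]
    [0.4436 0.0241] 3.4223447289556796 0.351
    [0.438  0.0232] 20.914083351857055 0.299
    [0.4451 0.0204] 16.838891705378387 0.363
oblong_top [('scene', np.float64(4.3), 2236, 0.8), ('side', np.float64(1.2), 664, 0.74)]
    [ 0.6665 -0.1718] 197.48300492835642 0.114
    [ 0.6665 -0.171 ] 16.29264946246801 0.049
    [ 0.6711 -0.1746] 19.572178631378172 0.157
round_top [('scene', np.float64(3.8), 1358, 0.66), ('side', np.float64(3.3), 606, 0.95)]
    [0.6427 0.1484] 7.92883852374275 0.124
    [0.6398 0.149 ] 6.006586399079968 0.088
    [0.6444 0.1489] 1.2735994247465416 0.136
```

```bash
cat >> h.py <<'E'
def go(x,y,z,jaw=None,n=None):
    """print tool-axis shift and twist to target; jaw = world angle of tool y (deg, mod 180)"""
    st=ctrl.sense();T=toolT(st);R=T[:3,:3]
    yaw=np.degrees(np.arctan2(R[1,1],R[0,1]))
    tw=0
    if jaw is not None:
        d=(jaw-yaw+90)%180-90; tw=-np.radians(d)  # tool x is down
    s=R.T@(np.array([x,y,z])-T[:3,3])
    # shift if twist is made first
    c,q=np.cos(tw),np.sin(tw); s2=np.array([[1,0,0],[0,c,q],[0,-q,c]])@s
    print('t',round(st['time_s'],2),'pos',np.round(st['eef_pos'],4),'jaw',round(yaw,2),'j6',round(st['joints'][5],1),'tilt',round(np.degrees(np.arccos(-R[2,0])),2))
    print('shift now',np.round(s,4),'rows',round(np.abs(s).max()/.04,1),'| twist',round(tw,4),'rows',round(abs(tw)/.12,1),'| shift after twist',np.round(s2,4))
E
python3 - <<'E'
from h import *
go(.50,-.33,.30,-64)
E
```

```text
t 1.9 pos [ 0.1838 -0.5184  0.2453] jaw -70.47 j6 81.3 tilt 0.0
shift now [-0.0547 -0.0718 -0.361 ] rows 9.0 | twist -0.113 rows 0.9 | shift after twist [-0.0547 -0.0307 -0.3667]
```

```bash
python3 - <<'E'
from h import *
go(.61,-.26,.22,-70.5)
E
```

```text
t 1.9 pos [ 0.1838 -0.5184  0.2453] jaw -70.47 j6 81.3 tilt 0.0
shift now [ 0.0253 -0.101  -0.488 ] rows 12.2 | twist 0.0005 rows 0.0 | shift after twist [ 0.0253 -0.1013 -0.488 ]
```

```bash
python3 -m inch '0.002 -0.008 -0.04 0 1;0.002 -0.008 -0.04 0 1;0.002 -0.008 -0.04 0 1;0.002 -0.008 -0.04 0 1;0.002 -0.008 -0.04 0 1;0.002 -0.008 -0.04 0 1;0.002 -0.008 -0.04 0 1;0.002 -0.008 -0.04 0 1;0.002 -0.008 -0.04 0 1;0.002 -0.008 -0.04 0 1' 40
python3 -m inch '0.002 -0.007 -0.04 0 1;0.002 -0.007 -0.04 0 1;0 0 0 0 1;0 0 0 0 1'
python3 - <<'E'
from h import *
go(.61,-.26,.22,-70.5)
snap('wrist','w1')
E
```

```text
time_s: 2.73
eef_pos: [0.5357, -0.3079, 0.2253]
tool_rot: [115.6, 90.0, -44.9]
ft_force: [-0.3, -0.5, -0.6]
opening: 0.0852
time_s: 3.07
eef_pos: [0.6063, -0.2677, 0.2201]
tool_rot: [-51.0, 89.9, 148.7]
ft_force: [0.9, -0.1, 0.8]
opening: 0.0855
t 3.07 pos [ 0.6063 -0.2677  0.2201] jaw -70.28 j6 129.2 tilt 0.08
shift now [ 0.0001 -0.006  -0.006 ] rows 0.2 | twist 0.0039 rows 0.0 | shift after twist [ 0.0001 -0.006  -0.006 ]
```

View pics/w1.png

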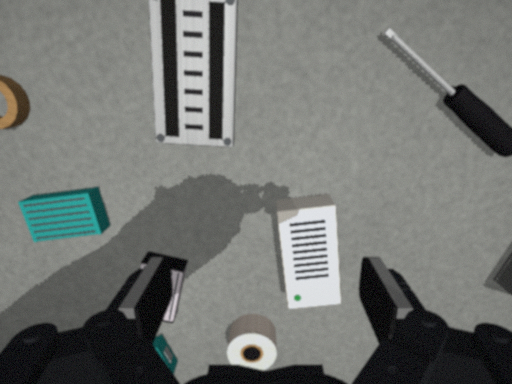

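```bash
cat >> h.py <<'E'
G={'power_unit_center':(.53,-.343),'switch_center':(.568,.338),'converter_center':(.423,-.2),'access_point_center':(.428,.207),'climate_sensor_center':(.442,.024),'oblong_top':(.6665,-.172),'round_top':(.6415,.1485)}
def wfit(ls,name,z0={},G=G):
    st=ctrl.sense();im=snap('wrist',name);cam=camT('wrist',st)
    ov=im.copy();out={}
    for l in ls:
        z=z0.get(l,0)
        b=mask_of(l,'wrist',cam,np.array([*G[l],z+.015]))
        if b is None or b[0]>90: print(l,'no',b and b[0]);continue
        p,c=fit(l,[(b[1],cam)],G[l],z)
        print(l,'score',round(b[2],2),'px off',round(b[0],1),'xy',np.round(p[:2],4),'ang',round(np.degrees(p[2]),2),'cost',round(c,3))
        h=cv2.convexHull(proj(model(l,*p,z),*cam).astype(np.float32)).astype(int)
        cv2.polylines(ov,[h],True,(255,0,0),1)
        cc,_=cv2.findContours(b[1].astype(np.uint8),cv2.RETR_EXTERNAL,cv2.CHAIN_APPROX_NONE);cv2.drawContours(ov,cc,-1,(0,255,0),1)
        out[l]=p
    cv2.imwrite(f'pics/{name}.png',cv2.cvtColor(ov,cv2.COLOR_RGB2BGR)); return out
E
python3 - <<'E'
from h import *
wfit(['power_unit_center','oblong_top'],'w2')
E
```

```text
power_unit_center score 0.86 px off 4.2 xy [ 0.5294 -0.3454] ang 26.29 cost 0.058
oblong_top score 0.75 px off 3.3 xy [ 0.6689 -0.1719] ang 196.61 cost 0.028
```

View pics/w2.png

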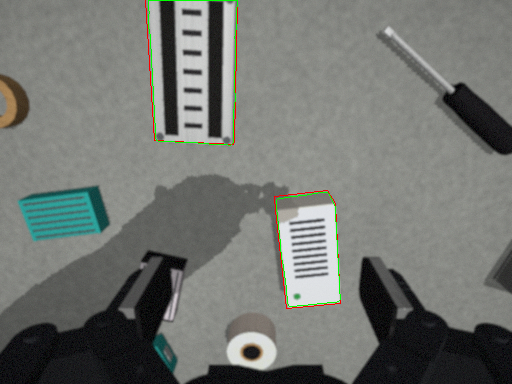

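```bash
python3 - <<'E'
from h import *
go(.5294,-.3454,.12,-63.7)
E
```

```text
t 3.27 pos [ 0.604  -0.2701  0.2216] jaw -70.55 j6 129.2 tilt 0.01
shift now [0.1016 0.0461 0.0954] rows 2.5 | twist -0.1195 rows 1.0 | shift after twist [0.1016 0.0344 0.1002]
```

```bash
python3 -m inch '0 0 0 -0.1195 1;0.025 0.0086 0.025 0 1;0.025 0.0086 0.025 0 1;0.026 0.0086 0.025 0 1;0.026 0.0086 0.025 0 1;0 0 0 0 1;0 0 0 0 1;0 0 0 0 1'
python3 - <<'E'
from h import *
go(.5294,-.3454,.12,-63.7)
ctrl.snapshot('side');go(.5294,-.3454,.12,-63.7)
wfit(['power_unit_center'],'w3')
E
```

```text
time_s: 3.93
eef_pos: [0.5303, -0.3454, 0.1204]
tool_rot: [122.9, 89.9, -30.9]
ft_force: [0.4, -0.1, -0.2]
opening: 0.0854
t 3.93 pos [ 0.5303 -0.3454  0.1204] jaw -63.73 j6 113.1 tilt 0.08
shift now [ 0.0004 -0.0004  0.0008] rows 0.0 | twist -0.0006 rows 0.0 | shift after twist [ 0.0004 -0.0004  0.0008]
t 3.98 pos [ 0.5309 -0.3451  0.1208] jaw -63.67 j6 113.1 tilt 0.13
shift now [ 0.0008 -0.0004  0.0015] rows 0.0 | twist 0.0005 rows 0.0 | shift after twist [ 0.0008 -0.0004  0.0015]
power_unit_center score 0.8 px off 3.1 xy [ 0.5298 -0.3455] ang 26.27 cost 0.043
```

View pics/w3.png

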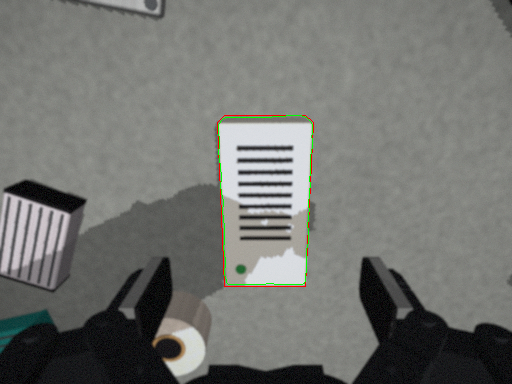

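```bash
python3 -m inch '0.033 0 0.001 0 1;0.033 0 0 0 1;0.025 0 0 0 1;0.009 0 0 0 1;0 0 0 0 1;0 0 0 0 -1;0 0 0 0 -1;0 0 0 0 -1;0 0 0 0 -1;0 0 0 0 -1' 60
python3 -m inch '0 0 0 0 -1;0 0 0 0 -1;-0.02 0 0 0 -1;-0.04 0 0 0 -1;-0.03 0 0 0 -1;0 0 0 0 -1;0 0 0 0 -1'
python3 - <<'E'
from h import *
go(.668,-.172,.095,-73.4);print(ctrl.sense()['ft_force'])
snap('wrist','w4')
E
```

```text
time_s: 4.92
eef_pos: [0.5307, -0.3455, 0.0216]
tool_rot: [121.2, 89.8, -32.4]
ft_force: [0.6, 2.4, 5.3]
opening: 0.0594
time_s: 5.5
eef_pos: [0.5304, -0.3457, 0.1119]
tool_rot: [112.7, 89.7, -40.9]
ft_force: [-0.9, -0.3, -5.0]
opening: 0.0591
t 5.5 pos [ 0.5304 -0.3457  0.1119] jaw -63.63 j6 112.9 tilt 0.28
shift now [ 0.0169 -0.0946 -0.2004] rows 5.0 | twist 0.1706 rows 1.4 | shift after twist [ 0.0169 -0.1273 -0.1814]
[-0.89097887 -0.33700712 -4.95855569]
```

View pics/w4.png

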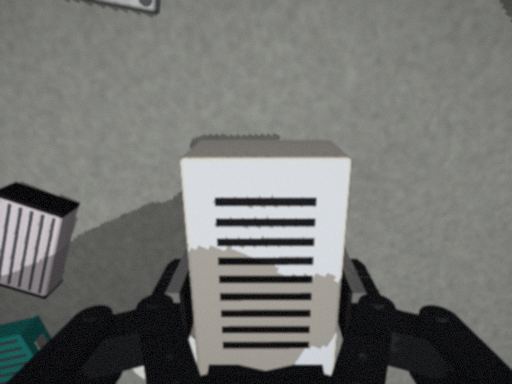

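```bash
python3 -m inch '0 0 0 0.085 -1;0 0 0 0.085 -1;0 -0.021 -0.03 0 -1;0 -0.021 -0.03 0 -1;0 -0.021 -0.03 0 -1;0 -0.021 -0.03 0 -1;0 -0.021 -0.03 0 -1;0 -0.021 -0.03 0 -1;0 0 0 0 -1;0 0 0 0 -1'
python3 - <<'E'
from h import *
go(.668,-.172,.034,-73.4)
st=ctrl.sense();G['power_unit_center']=(.668,-.172)
wfit(['power_unit_center','oblong_top'],'w5',{'power_unit_center':st['eef_pos'][2]-.021})
E
```

```text
time_s: 6.38
eef_pos: [0.6662, -0.1703, 0.1068]
tool_rot: [-39.1, 89.8, 157.7]
ft_force: [-0.6, -0.8, -5.0]
opening: 0.0594
t 6.38 pos [ 0.6662 -0.1703  0.1068] jaw -73.17 j6 141.9 tilt 0.2
shift now [ 0.0728  0.0024 -0.0014] rows 1.8 | twist 0.004 rows 0.0 | shift after twist [ 0.0728  0.0024 -0.0015]
power_unit_center score 0.84 px off 18.8 xy [ 0.6642 -0.1707] ang 196.97 cost 0.109
oblong_top score 0.71 px off 84.6 xy [ 0.6678 -0.1714] ang 16.87 cost 3.343
```

View pics/w5.png

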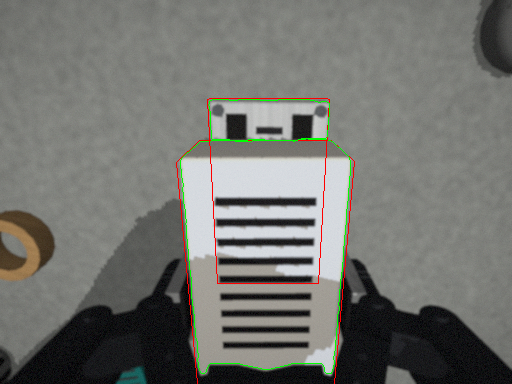

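```bash
python3 -m inch '0.036 0.0024 -0.002 0 -1;0.028 0 0 0 -1;0.006 0 0 0 -1;0 0 0 0 -1;0 0 0 0 -1;0 0 0 0 -1'
python3 - <<'E'
from h import *
go(.6685,-.1718,.034,-73.4)
E
```

```text
time_s: 7.03
eef_pos: [0.6694, -0.1754, 0.0413]
tool_rot: [142.7, 89.8, -20.7]
ft_force: [-1.3, 0.4, -3.8]
opening: 0.059
t 7.03 pos [ 0.6694 -0.1754  0.0413] jaw -73.41 j6 141.8 tilt 0.15
shift now [ 0.0073 -0.0037 -0.0002] rows 0.2 | twist -0.0001 rows 0.0 | shift after twist [ 0.0073 -0.0037 -0.0002]
```

```bash
python3 -m inch '0 -0.0025 0 0 -1;0.005 0 0 0 -1;0 0 0 0 -1;0 0 0 0 -1'
python3 -m inch '0 0 0 0 -1'
python3 - <<'E'
from h import *
go(.6685,-.1718,.034,-73.4)
E
```

```text
time_s: 7.37
eef_pos: [0.6678, -0.172, 0.0344]
tool_rot: [155.2, 90.0, -8.2]
ft_force: [0.5, 0.5, -5.1]
opening: 0.059
time_s: 7.45
eef_pos: [0.6679, -0.172, 0.0344]
tool_rot: [128.5, 90.0, -34.8]
ft_force: [1.4, 0.7, -4.8]
opening: 0.0591
t 7.45 pos [ 0.6679 -0.172   0.0344] jaw -73.36 j6 142.0 tilt 0.0
shift now [ 0.0004 -0.     -0.0006] rows 0.0 | twist 0.0007 rows 0.0 | shift after twist [ 0.0004 -0.     -0.0006]
```

Still off contact; a touch further, then release.

```bash
python3 -m inch '0.002 0 0 0 -1;0 0 0 0 -1;0 0 0 0 -1'
python3 -m inch '0.001 0 0 0 -1;0 0 0 0 -1'
```

```text
time_s: 7.7
eef_pos: [0.6682, -0.1721, 0.0337]
tool_rot: [138.8, 89.9, -24.6]
ft_force: [-3.6, 1.8, 5.3]
opening: 0.0592
time_s: 7.87
eef_pos: [0.6681, -0.1721, 0.0336]
tool_rot: [139.0, 89.9, -24.4]
ft_force: [-6.0, 2.3, 12.7]
opening: 0.059
```

Contact. Release and retreat up.

```bash
python3 -m inch '-0.002 0 0 0 0;0 0 0 0 1;0 0 0 0 1;0 0 0 0 1;-0.03 0 0 0 1;-0.04 0 0 0 1;-0.04 0 0 0 1;-0.02 0 0 0 1;0 0 0 0 1;0 0 0 0 1'
python3 - <<'E'
from h import *
G['power_unit_center']=(.668,-.172)
wfit(['power_unit_center','oblong_top','converter_center'],'w6',{'power_unit_center':.012})
go(.423,-.20,.15)
E
```

```text
time_s: 8.7
eef_pos: [0.6685, -0.1724, 0.1646]
tool_rot: [142.2, 89.8, -21.2]
ft_force: [-0.7, 0.9, -0.8]
opening: 0.0851
power_unit_center score 0.86 px off 0.2 xy [ 0.6677 -0.1722] ang 196.51 cost 0.037
oblong_top score 0.91 px off 36.8 xy [ 0.2718 -0.172 ] ang 296.26 cost 1.0
converter_center score 0.66 px off 30.6 xy [ 0.343 -0.184] ang 90.84 cost 1.0
t 8.9 pos [ 0.6673 -0.1719  0.1615] jaw -73.37 j6 142.0 tilt 0.16
shift now [ 0.0121 -0.043   0.2421] rows 6.1 | twist 0 rows 0.0 | shift after twist [ 0.0121 -0.043   0.2421]
```

View pics/w6.png

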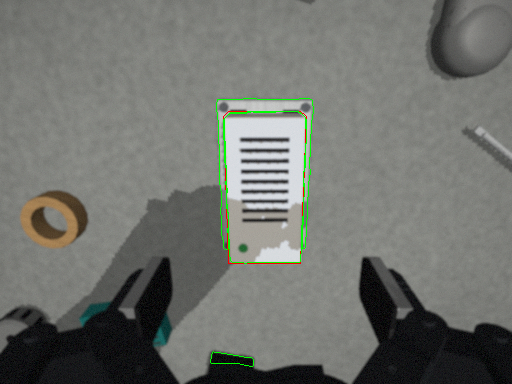

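```bash
python3 -m inch '0 0 0 -0.12 1;0 0 0 -0.12 1;0 0 0 -0.12 1;0 0 0 -0.12 1;0 0 0 -0.12 1;0 0 0 -0.12 1;0 0 0 -0.12 1;0 0 0 -0.12 1;0 0 0 -0.12 1;0 0 0 -0.12 1'
python3 -m inch '0 0 0 -0.12 1;0 0 0 -0.12 1;0 0 0 -0.12 1;0 0 0 -0.12 1;0 0 0 -0.12 1;0 0 0 -0.12 1;0 0 0 -0.12 1;0 0 0 -0.12 1;0 0 0 -0.12 1;0 0 0 0 1'
python3 - <<'E'
from h import *
go(.568,.338,.17,57.4)
E
```

```text
time_s: 9.73
eef_pos: [0.6675, -0.172, 0.1617]
tool_rot: [-107.8, 89.9, 157.9]
ft_force: [0.4, -0.7, 0.3]
opening: 0.0854
time_s: 10.57
eef_pos: [0.6675, -0.172, 0.1618]
tool_rot: [-169.2, 89.9, 158.4]
ft_force: [0.8, -1.0, 0.1]
opening: 0.0854
t 10.57 pos [ 0.6675 -0.172   0.1618] jaw 57.58 j6 11.0 tilt 0.13
shift now [-0.0075  0.3771 -0.3574] rows 9.4 | twist 0.0031 rows 0.0 | shift after twist [-0.0075  0.376  -0.3586]
```

```bash
python3 -m inch '-0.001 0.034 -0.0325 0 1;-0.001 0.034 -0.0325 0 1;-0.001 0.034 -0.0325 0 1;-0.001 0.034 -0.0325 0 1;-0.001 0.034 -0.0325 0 1;-0.001 0.034 -0.0325 0 1;-0.001 0.034 -0.0325 0 1;-0.001 0.034 -0.0325 0 1;-0.001 0.034 -0.0325 0 1;-0.001 0.034 -0.0325 0 1'
python3 -m inch '0 0.035 -0.033 0 1;0 0 0 0 1;0 0 0 0 1;0 0 0 0 1'
python3 - <<'E'
from h import *
wfit(['switch_center','round_top','access_point_center'],'w7')
go(.568,.338,.12,57.4)
E
```

```text
time_s: 11.4
eef_pos: [0.5876, 0.2387, 0.1715]
tool_rot: [-131.2, 89.9, -164.2]
ft_force: [0.3, -0.3, 0.0]
opening: 0.0853
time_s: 11.73
eef_pos: [0.5806, 0.2779, 0.1714]
tool_rot: [-115.1, 89.9, -148.0]
ft_force: [-0.5, -0.5, -0.6]
opening: 0.0853
switch_center score 0.76 px off 5.7 xy [0.5666 0.3381] ang -32.72 cost 0.042
round_top score 0.64 px off 12.2 xy [0.6427 0.15  ] ang 13.43 cost 0.264
access_point_center score 0.63 px off 6.0 xy [0.4273 0.2082] ang -0.78 cost 0.118
t 11.93 pos [0.5814 0.2764 0.172 ] jaw 57.1 j6 50.9 tilt 0.01
shift now [ 0.052   0.0444 -0.0447] rows 1.3 | twist -0.0052 rows 0.0 | shift after twist [ 0.052   0.0447 -0.0444]
```

View pics/w7.png

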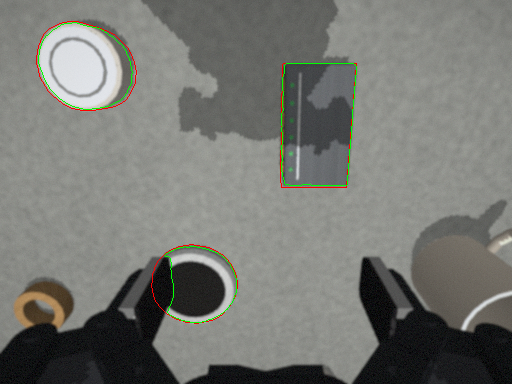

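```bash
cat >> h.py <<'E'
def ray(uv,cam,z):
    K,T=cam;d=np.array([(uv[0]-K[0,2])/K[0,0],-(uv[1]-K[1,2])/K[1,1],-1.]);d=T[:3,:3]@d
    return T[:3,3]+d*(z-T[2,3])/d[2]
E
python3 - <<'E'
from h import *
for uv in((72,275),(55,265),(90,265)):print(ray(uv,camT('side'),0))
print(ray((412,255),camT('wrist',ctrl.sense()),0.0),ray((412,255),camT('wrist',ctrl.sense()),0.03))
E
```

```text
[0.75604487 0.40749504 0.        ]
[0.81790464 0.39997327 0.        ]
[0.74439636 0.36169148 0.        ]
[0.73806121 0.35580188 0.        ] [0.71547197 0.35247934 0.03      ]
```

```bash
python3 -m inch '0.025 0.022 -0.022 0 1;0.027 0.022 -0.022 0 1;0 0 0 0 1;0 0 0 0 1;0 0 0 0 1'
python3 - <<'E'
from h import *
G['switch_center']=(.5666,.338)
wfit(['switch_center'],'w8')
go(.5666,.338,.018,57.3)
E
```

```text
time_s: 12.35
eef_pos: [0.5682, 0.3378, 0.1204]
tool_rot: [-11.2, 90.0, -44.0]
ft_force: [0.1, -0.4, 1.0]
opening: 0.0856
switch_center score 0.56 px off 3.9 xy [0.5663 0.3392] ang 147.31 cost 0.032
t 12.45 pos [0.5687 0.3376 0.1213] jaw 57.17 j6 56.3 tilt 0.1
shift now [ 0.1033 -0.001  -0.0021] rows 2.6 | twist -0.0022 rows 0.0 | shift after twist [ 0.1033 -0.0009 -0.0021]
```

```bash
python3 -m inch '0.035 0 -0.0015 0 1;0.035 0 0 0 1;0.025 0 0 0 1;0.008 0 0 0 1;0 0 0 0 1;0 0 0 0 -1;0 0 0 0 -1;0 0 0 0 -1;0 0 0 0 -1;0 0 0 0 -1' 60
python3 -m inch '0 0 0 0 -1;0 0 0 0 -1'
python3 -m inch '-0.02 0 0 0 -1;-0.04 0 0 0 -1;-0.04 0 0 0 -1;-0.04 0 0 0 -1;0 0 0 0 -1;0 0 0 0 -1'
python3 - <<'E'
from h import *
go(.6677,-.1722,.16,106.5);print(ctrl.sense()['ft_force'])
snap('wrist','w9')
E
```

```text
time_s: 13.28
eef_pos: [0.5676, 0.3396, 0.0198]
tool_rot: [46.6, 89.8, 13.8]
ft_force: [0.3, -2.1, 5.9]
opening: 0.055
time_s: 13.45
eef_pos: [0.5676, 0.3396, 0.0198]
tool_rot: [46.4, 89.8, 13.7]
ft_force: [-0.7, -1.6, 6.1]
opening: 0.055
time_s: 13.95
eef_pos: [0.5676, 0.34, 0.161]
tool_rot: [56.4, 89.6, 23.7]
ft_force: [0.0, 0.8, -4.7]
opening: 0.0546
t 13.95 pos [0.5676 0.34   0.161 ] jaw 57.28 j6 56.4 tilt 0.39
shift now [ 3.000e-04 -3.768e-01  3.611e-01] rows 9.4 | twist -0.8591 rows 7.2 | shift after twist [ 3.000e-04 -5.196e-01 -4.950e-02]
[ 0.01083598  0.78420249 -4.72760844]
```

View pics/w9.png

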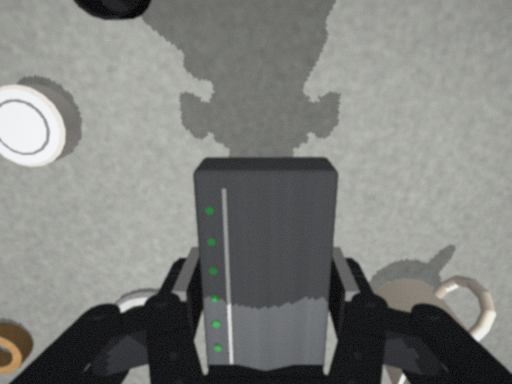

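```bash
python3 -m inch '0 0 0 -0.12 -1;0 0 0 -0.12 -1;0 0 0 -0.12 -1;0 0 0 -0.12 -1;0 0 0 -0.12 -1;0 0 0 -0.12 -1;0 0 0 -0.12 -1;0 0 0 -0.02 -1'
python3 -m inch '0 -0.037 -0.0035 0 -1;0 -0.037 -0.0035 0 -1;0 -0.037 -0.0035 0 -1;0 -0.037 -0.0035 0 -1;0 -0.037 -0.0035 0 -1;0 -0.037 -0.0035 0 -1;0 -0.037 -0.0035 0 -1;0 -0.037 -0.0035 0 -1;0 -0.037 -0.0035 0 -1;0 -0.037 -0.0035 0 -1'
python3 -m inch '0 -0.037 -0.0035 0 -1;0 -0.037 -0.0035 0 -1;0 -0.037 -0.0035 0 -1;0 0 0 0 -1;0 0 0 0 -1'
python3 - <<'E'
from h import *
go(.6680,-.1720,.10,106.5)
E
```

```text
time_s: 14.67
eef_pos: [0.5656, 0.3391, 0.1552]
tool_rot: [-173.5, 89.8, -156.6]
ft_force: [-0.4, -1.0, -4.6]
opening: 0.0547
time_s: 15.5
eef_pos: [0.6377, -0.027, 0.1559]
tool_rot: [151.9, 89.9, 168.2]
ft_force: [0.2, 0.9, -4.1]
opening: 0.0546
time_s: 15.92
eef_pos: [0.6592, -0.1369, 0.1552]
tool_rot: [145.7, 89.8, 161.9]
ft_force: [0.6, 2.0, -4.3]
opening: 0.055
t 15.92 pos [ 0.6592 -0.1369  0.1552] jaw 106.17 j6 -35.0 tilt 0.15
shift now [ 0.0552 -0.0362 -0.0012] rows 1.4 | twist -0.0057 rows 0.0 | shift after twist [ 0.0552 -0.0362 -0.0014]
```

```bash
python3 -m inch '0 -0.0362 -0.0012 -0.006 -1;0.025 0 0 0 -1;0.028 0 0 0 -1;0 0 0 0 -1;0 0 0 0 -1;0 0 0 0 -1'
python3 - <<'E'
from h import *
go(.6683,-.1719,.072,106.5)
G['power_unit_center']=(.668,-.172)
G['switch_center']=(.668,-.172)
z=ctrl.sense()['eef_pos'][2]-.0198
wfit(['switch_center','power_unit_center'],'w10',{'switch_center':z,'power_unit_center':.012})
go(.6683,-.1719,.072,106.5)
E
```

```text
time_s: 16.42
eef_pos: [0.6692, -0.1688, 0.1052]
tool_rot: [-13.3, 90.0, 3.6]
ft_force: [0.9, -0.1, -3.4]
opening: 0.0545
t 16.42 pos [ 0.6692 -0.1688  0.1052] jaw 106.9 j6 -38.0 tilt 0.02
shift now [ 0.0332 -0.0027 -0.0018] rows 0.8 | twist 0.007 rows 0.1 | shift after twist [ 0.0332 -0.0028 -0.0018]
switch_center score 0.74 px off 9.4 xy [ 0.6704 -0.168 ] ang 196.92 cost 0.08
power_unit_center score 0.59 px off 72.1 xy [ 0.6666 -0.1718] ang 17.66 cost 3.058
t 16.57 pos [ 0.6697 -0.1693  0.1061] jaw 106.91 j6 -38.0 tilt 0.15
shift now [ 0.034  -0.002  -0.0022] rows 0.9 | twist 0.0071 rows 0.1 | shift after twist [ 0.034  -0.002  -0.0021]
```

View pics/w10.png

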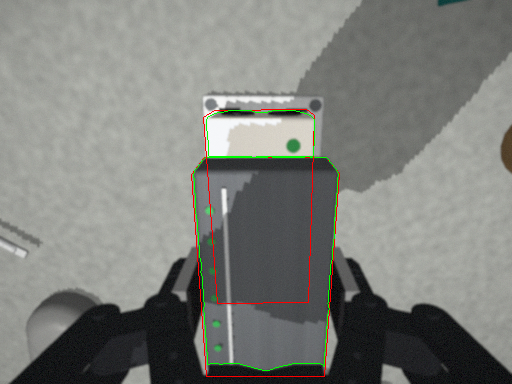

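```bash
python3 -m inch '0.02 -0.0025 -0.002 0.006 -1;0.008 0 0 0 -1;0 0 0 0 -1;0 0 0 0 -1'
python3 -m inch '0.003 0 0 0 -1;0 0 0 0 -1;0 0 0 0 -1'
python3 - <<'E'
from h import *
go(.668,-.172,.072,106.5)
E
```

```text
time_s: 16.9
eef_pos: [0.6676, -0.1724, 0.0763]
tool_rot: [138.0, 90.0, 154.5]
ft_force: [0.1, 0.7, -3.8]
opening: 0.0546
time_s: 17.15
eef_pos: [0.668, -0.1726, 0.0736]
tool_rot: [-34.2, 90.0, -17.6]
ft_force: [0.2, -0.1, -4.1]
opening: 0.0547
t 17.15 pos [ 0.668  -0.1726  0.0736] jaw 106.55 j6 -38.0 tilt 0.04
shift now [0.0016 0.0006 0.0002] rows 0.0 | twist 0.0009 rows 0.0 | shift after twist [0.0016 0.0006 0.0002]
```

```bash
python3 -m inch '0.002 0.0005 0 0 -1;0 0 0 0 -1;0 0 0 0 -1'
python3 -m inch '0.0012 0 0 0 -1;0 0 0 0 -1'
```

```text
time_s: 17.4
eef_pos: [0.668, -0.1723, 0.0719]
tool_rot: [-39.3, 89.9, -22.7]
ft_force: [-0.2, -0.5, 1.6]
opening: 0.0546
time_s: 17.57
eef_pos: [0.668, -0.1723, 0.0718]
tool_rot: [-35.4, 89.9, -18.9]
ft_force: [-3.4, 0.4, 10.8]
opening: 0.0544
```

```bash
python3 -m inch '-0.002 0 0 0 0;0 0 0 0 1;0 0 0 0 1;0 0 0 0 1;-0.03 0 0 0 1;-0.04 0 0 0 1;-0.04 0 0 0 1;0 0 0 0 1;0 0 0 0 1'
python3 - <<'E'
from h import *
G['switch_center']=(.668,-.172);G['power_unit_center']=(.668,-.172)
wfit(['switch_center','power_unit_center'],'w11',{'switch_center':.052,'power_unit_center':.012})
go(.423,-.20,.15,97)
E
```

```text
time_s: 18.32
eef_pos: [0.6687, -0.1725, 0.1849]
tool_rot: [-37.8, 89.7, -21.3]
ft_force: [-0.2, 0.5, -0.9]
opening: 0.0849
switch_center score 0.91 px off 4.2 xy [ 0.6683 -0.172 ] ang 196.65 cost 0.067
power_unit_center no None
t 18.47 pos [ 0.6671 -0.172   0.1807] jaw 106.54 j6 -38.0 tilt 0.11
shift now [ 0.0311  0.0426 -0.242 ] rows 6.0 | twist 0.1665 rows 1.4 | shift after twist [ 0.0311  0.0019 -0.2457]
```

View pics/w11.png

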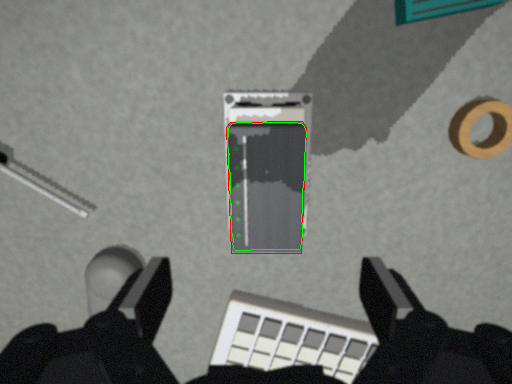

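```bash
python3 -m inch '0 0 0 0.083 1;0 0 0 0.083 1;0.005 0 -0.035 0 1;0.005 0 -0.035 0 1;0.005 0 -0.035 0 1;0.005 0 -0.035 0 1;0.005 0 -0.035 0 1;0.005 0 -0.035 0 1;0 0.002 -0.035 0 1;0 0 0 0 1'
python3 -m inch '0 0 0 0 1;0 0 0 0 1'
python3 - <<'E'
from h import *
wfit(['converter_center','climate_sensor_center'],'w12')
go(.423,-.20,.12,97)
E
```

```text
time_s: 19.3
eef_pos: [0.4183, -0.1987, 0.1504]
tool_rot: [145.5, 89.7, 152.4]
ft_force: [1.6, 0.5, 0.8]
opening: 0.0854
time_s: 19.47
eef_pos: [0.4243, -0.2003, 0.1516]
tool_rot: [114.1, 90.0, 121.1]
ft_force: [-0.1, -0.4, 0.7]
opening: 0.0853
converter_center no 146.03984292513397
climate_sensor_center score 0.72 px off 14.8 xy [0.443  0.0291] ang -3.45 cost 0.036
t 19.62 pos [ 0.425  -0.2002  0.1515] jaw 97.07 j6 -42.5 tilt 0.03
shift now [ 0.0315  0.0004 -0.002 ] rows 0.8 | twist 0.0013 rows 0.0 | shift after twist [ 0.0315  0.0004 -0.002 ]
```

View pics/w12.png

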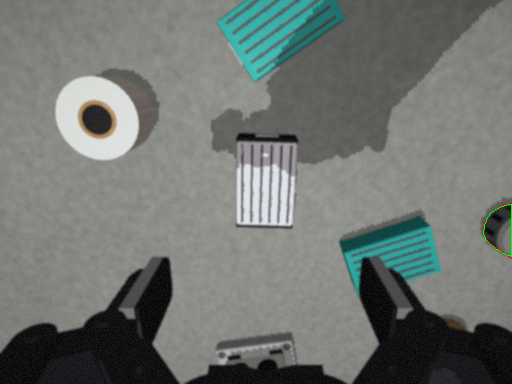

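```bash
python3 -m inch '0.03 0.0004 -0.002 0 1;0 0 0 0 1;0 0 0 0 1;0 0 0 0 1'
python3 - <<'E'
from h import *
wfit(['converter_center'],'w13')
go(.423,-.20,.018,97)
E
```

```text
time_s: 19.95
eef_pos: [0.4226, -0.2, 0.1224]
tool_rot: [130.6, 90.0, 137.7]
ft_force: [0.9, 0.8, 0.0]
opening: 0.0855
converter_center score 0.62 px off 2.5 xy [ 0.4229 -0.2004] ang 5.1 cost 0.052
t 20.05 pos [ 0.4228 -0.2002  0.1228] jaw 97.05 j6 -42.7 tilt 0.06
shift now [1.048e-01 3.000e-04 1.000e-04] rows 2.6 | twist 0.0009 rows 0.0 | shift after twist [1.048e-01 3.000e-04 1.000e-04]
```

View pics/w13.png

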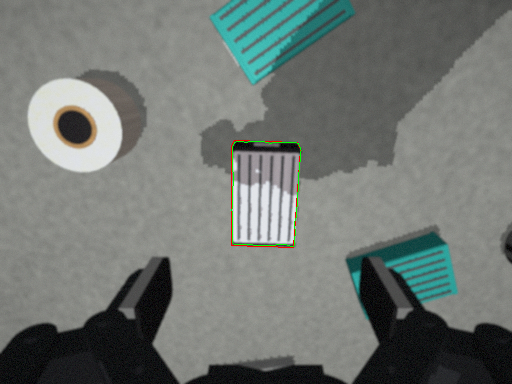

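```bash
python3 -m inch '0.035 0 0 0.033 1;0.035 0 0 0 1;0.026 0 0 0 1;0.009 0 0 0 1;0 0 0 0 1;0 0 0 0 -1;0 0 0 0 -1;0 0 0 0 -1;0 0 0 0 -1;0 0 0 0 -1' 60
python3 -m inch '0 0 0 0 -1;0 0 0 0 -1;0 0 0 0 -1'
python3 -m inch '-0.02 0 0 0 -1;-0.04 0 0 0 -1;-0.04 0 0 0 -1;-0.04 0 0 0 -1;0 0 0 0 -1;0 0 0 0 -1'
python3 - <<'E'
from h import *
go(.668,-.172,.16,106.6);print(ctrl.sense()['ft_force'])
snap('wrist','w14')
E
```

```text
time_s: 20.88
eef_pos: [0.4231, -0.2006, 0.0187]
tool_rot: [-39.1, 89.8, -34.0]
ft_force: [-1.2, 1.8, 9.1]
opening: 0.0468
time_s: 21.13
eef_pos: [0.4231, -0.2006, 0.0187]
tool_rot: [-39.1, 89.8, -33.9]
ft_force: [-0.8, 0.9, 9.7]
opening: 0.0469
time_s: 21.63
eef_pos: [0.4232, -0.2007, 0.16]
tool_rot: [-40.7, 89.6, -35.6]
ft_force: [0.8, -0.0, -2.9]
opening: 0.0468
t 21.63 pos [ 0.4232 -0.2007  0.16  ] jaw 95.14 j6 -40.8 tilt 0.35
shift now [0.0011 0.0067 0.2464] rows 6.2 | twist -0.2 rows 1.7 | shift after twist [ 0.0011 -0.0424  0.2428]
[ 0.76814193 -0.02062447 -2.88680673]
```

View pics/w14.png

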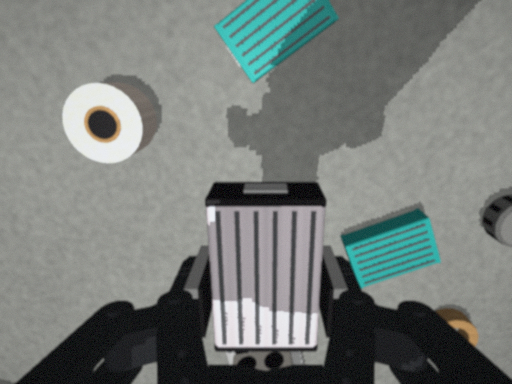

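```bash
python3 -m inch '0 0 0 -0.1 -1;0 0 0 -0.1 -1;0 -0.006 0.035 0 -1;0 -0.006 0.035 0 -1;0 -0.006 0.035 0 -1;0 -0.006 0.035 0 -1;0 -0.006 0.035 0 -1;0 -0.006 0.035 0 -1;0 -0.006 0.033 0 -1;0 0 0 0 -1'
python3 -m inch '0 0 0 0 -1;0 0 0 0 -1'
python3 - <<'E'
from h import *
go(.668,-.172,.12,106.6)
E
```

```text
time_s: 22.52
eef_pos: [0.671, -0.1696, 0.153]
tool_rot: [122.6, 89.9, 139.3]
ft_force: [-2.1, 1.2, -3.3]
opening: 0.0469
time_s: 22.68
eef_pos: [0.6661, -0.1705, 0.155]
tool_rot: [144.5, 89.8, 161.1]
ft_force: [0.1, 0.4, -1.7]
opening: 0.0466
t 22.68 pos [ 0.6661 -0.1705  0.155 ] jaw 106.62 j6 -38.0 tilt 0.2
shift now [ 0.035  -0.0021  0.0015] rows 0.9 | twist 0.0003 rows 0.0 | shift after twist [ 0.035  -0.0021  0.0015]
```

```bash
python3 -m inch '0.035 -0.002 0.0015 0 -1;0.012 0 0 0 -1;0 0 0 0 -1;0 0 0 0 -1;0 0 0 0 -1'
python3 - <<'E'
from h import *
go(.668,-.172,.0987,106.6)
G['converter_center']=(.668,-.172)
z=ctrl.sense()['eef_pos'][2]-.0187
wfit(['converter_center'],'w15',{'converter_center':z})
go(.668,-.172,.0987,106.6)
E
```

```text
time_s: 23.1
eef_pos: [0.6689, -0.1728, 0.1115]
tool_rot: [-39.6, 89.9, -23.0]
ft_force: [0.7, -0.7, -0.9]
opening: 0.0467
t 23.1 pos [ 0.6689 -0.1728  0.1115] jaw 106.57 j6 -38.0 tilt 0.09
shift now [ 0.0128  0.001  -0.0006] rows 0.3 | twist -0.0006 rows 0.0 | shift after twist [ 0.0128  0.001  -0.0006]
converter_center score 0.83 px off 4.5 xy [ 0.6691 -0.1724] ang 16.63 cost 0.057
t 23.2 pos [ 0.6693 -0.1727  0.1117] jaw 106.58 j6 -38.0 tilt 0.14
shift now [ 0.013   0.0011 -0.0011] rows 0.3 | twist -0.0003 rows 0.0 | shift after twist [ 0.013   0.0011 -0.0011]
```

View pics/w15.png

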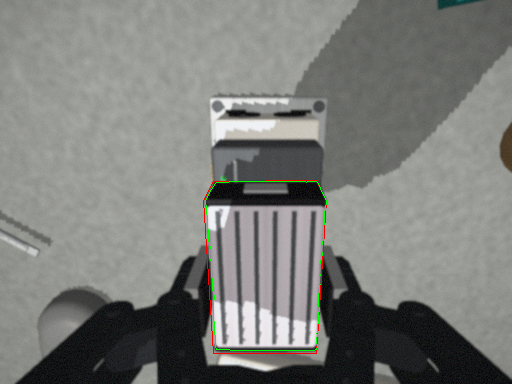

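```bash
python3 -m inch '0.01 0.0008 -0.001 0 -1;0 0 0 0 -1;0 0 0 0 -1'
python3 -m inch '0.002 0 0 0 -1;0 0 0 0 -1;0 0 0 0 -1'
python3 -m inch '0.0015 0 0 0 -1;0 0 0 0 -1'
```

```text
time_s: 23.45
eef_pos: [0.6674, -0.1717, 0.0994]
tool_rot: [142.5, 89.9, 159.1]
ft_force: [0.3, 0.1, -2.0]
opening: 0.0468
time_s: 23.7
eef_pos: [0.6678, -0.1718, 0.0988]
tool_rot: [-47.7, 90.0, -31.1]
ft_force: [-2.2, 1.2, 6.0]
opening: 0.0467
time_s: 23.87
eef_pos: [0.6679, -0.1718, 0.0988]
tool_rot: [-43.4, 89.9, -26.8]
ft_force: [-7.8, 1.8, 14.6]
opening: 0.0466
```

```bash
python3 -m inch '-0.003 0 0 0 0;0 0 0 0 1;0 0 0 0 1;0 0 0 0 1;-0.03 0 0 0 1;-0.04 0 0 0 1;-0.04 0 0 0 1;0 0 0 0 1;0 0 0 0 1'
python3 - <<'E'
from h import *
G['converter_center']=(.668,-.172)
wfit(['converter_center'],'w16',{'converter_center':.080})
go(.4273,.2082,.13,100)
E
```

```text
time_s: 24.62
eef_pos: [0.669, -0.1722, 0.2121]
tool_rot: [-38.0, 89.7, -21.4]
ft_force: [0.6, 0.3, -0.0]
opening: 0.0854
converter_center score 0.67 px off 2.5 xy [ 0.6678 -0.1718] ang 16.62 cost 0.041
t 24.72 pos [ 0.6677 -0.1718  0.2087] jaw 106.6 j6 -38.0 tilt 0.05
shift now [ 0.079   0.4328 -0.1218] rows 10.8 | twist 0.1151 rows 1.0 | shift after twist [ 0.079   0.4159 -0.1707]
```

View pics/w16.png

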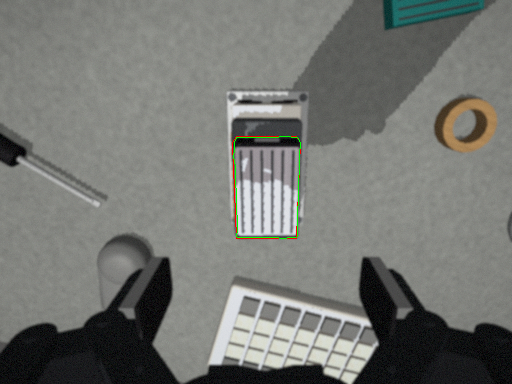

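```bash
python3 -m inch '0 0 0 0.115 1;0.004 0.035 -0.0142 0 1;0.004 0.035 -0.0142 0 1;0.004 0.035 -0.0142 0 1;0.004 0.035 -0.0142 0 1;0.004 0.035 -0.0142 0 1;0.004 0.035 -0.0142 0 1;0.004 0.035 -0.0142 0 1;0.004 0.035 -0.0142 0 1;0.004 0.035 -0.0142 0 1'
python3 -m inch '0.004 0.035 -0.0142 0 1;0.004 0.035 -0.0142 0 1;0.004 0.031 -0.0142 0 1;0 0 0 0 1;0 0 0 0 1'
python3 - <<'E'
from h import *
wfit(['access_point_center','climate_sensor_center','round_top'],'w17')
go(.4273,.2082,.13,100)
E
```

```text
time_s: 25.55
eef_pos: [0.4852, 0.1173, 0.1718]
tool_rot: [172.2, 89.8, -177.8]
ft_force: [-0.0, 0.9, -0.6]
opening: 0.0856
time_s: 25.97
eef_pos: [0.4259, 0.2093, 0.1602]
tool_rot: [-172.6, 89.8, -162.4]
ft_force: [-0.0, -0.5, -0.5]
opening: 0.0853
access_point_center score 0.79 px off 1.6 xy [0.4264 0.2072] ang 11.35 cost 0.106
climate_sensor_center score 0.73 px off 2.2 xy [0.4398 0.0258] ang 6.59 cost 0.159
round_top score 0.91 px off 19.0 xy [0.6455 0.1551] ang 22.25 cost 0.607
t 26.17 pos [0.4282 0.2074 0.161 ] jaw 99.93 j6 5.8 tilt 0.04
shift now [ 0.031   0.0009 -0.0007] rows 0.8 | twist -0.0011 rows 0.0 | shift after twist [ 0.031   0.0009 -0.0007]
```

View pics/w17.png

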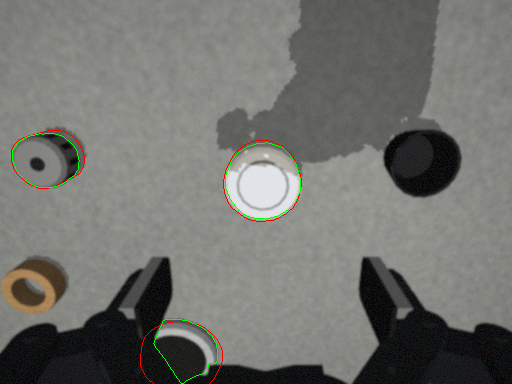

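```bash
python3 -m inch '0.035 0 0.001 0 1;0.035 0 0 0 1;0.035 0 0 0 1;0.027 0 0 0 1;0.01 0 0 0 1;0 0 0 0 1;0 0 0 0 1'
python3 - <<'E'
from h import *
go(.4268,.2075,.018,100)
E
```

```text
time_s: 26.75
eef_pos: [0.4291, 0.2075, 0.0191]
tool_rot: [-172.7, 89.9, -162.8]
ft_force: [0.0, -0.7, -0.3]
opening: 0.0856
t 26.75 pos [0.4291 0.2075 0.0191] jaw 99.91 j6 5.8 tilt 0.08
shift now [ 0.0012  0.0004 -0.0023] rows 0.1 | twist -0.0015 rows 0.0 | shift after twist [ 0.0012  0.0004 -0.0023]
```

```bash
python3 -m inch '0 0 -0.002 0 1;0 0 0 0 -1;0 0 0 0 -1;0 0 0 0 -1;0 0 0 0 -1;0 0 0 0 -1' 60
python3 -m inch '0 0 0 0 -1;-0.02 0 0 0 -1;-0.04 0 0 0 -1;-0.04 0 0 0 -1;0 0 0 0 -1;0 0 0 0 -1'
python3 - <<'E'
from h import *
go(.642,.149,.12,100);print(ctrl.sense()['ft_force'])
G['access_point_center']=(.427,.2075)
wfit(['access_point_center'],'w18',{'access_point_center':ctrl.sense()['eef_pos'][2]-.019})
E
```

```text
time_s: 27.25
eef_pos: [0.4274, 0.208, 0.021]
tool_rot: [-7.9, 89.9, 2.1]
ft_force: [-1.5, -2.1, 11.7]
opening: 0.0623
time_s: 27.75
eef_pos: [0.428, 0.2085, 0.1221]
tool_rot: [5.7, 89.7, 15.7]
ft_force: [0.3, 0.4, -2.0]
opening: 0.062
t 27.75 pos [0.428  0.2085 0.1221] jaw 100.02 j6 5.8 tilt 0.33
shift now [ 0.0032 -0.0958  0.2003] rows 5.0 | twist 0.0004 rows 0.0 | shift after twist [ 0.0032 -0.0957  0.2004]
[ 0.29826605  0.43557007 -1.97510616]
access_point_center score 0.59 px off 2.7 xy [0.4271 0.2089] ang 5.59 cost 0.137
```

View pics/w18.png

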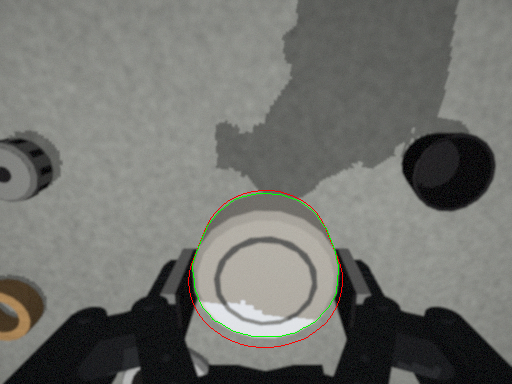

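```bash
python3 - <<'E'
from h import *
st=ctrl.sense();cam=camT('wrist',st)
z=st['eef_pos'][2]+.009
P=np.array([ray(p,cam,z)[:2] for p in((266,238),(266,324),(216,281),(316,281))])
print(st['eef_pos'],P,P[:2].mean(0),P[2:].mean(0),np.linalg.norm(P[0]-P[1]),np.linalg.norm(P[2]-P[3]))
E
```

```text
[0.4263546  0.20794137 0.11927995] [[0.40426182 0.20477273]
 [0.44589977 0.21213597]
 [0.42771653 0.1875418 ]
 [0.42039506 0.22899924]] [0.4250808  0.20845435] [0.4240558  0.20827052] 0.04228398974610529 0.042098965684853495
```

```bash
python3 -m inch '-0.006 -0.04 0.03 0 -1;-0.006 -0.04 0.03 0 -1;-0.006 -0.03 0.03 0 -1;-0.006 -0.03 0.03 0 -1;-0.006 -0.03 0.03 0 -1;0 -0.03 0.03 0 -1;0 -0.01 0.03 0 -1;0 0 0 0 -1;0 0 0 0 -1'
python3 - <<'E'
from h import *
G['round_top']=(.642,.149)
wfit(['round_top'],'w19')
go(.642,.149,.12,100)
E
```

```text
time_s: 28.6
eef_pos: [0.6543, 0.051, 0.1437]
tool_rot: [166.4, 89.8, 176.3]
ft_force: [-0.5, 0.3, -2.6]
opening: 0.0623
round_top score 0.86 px off 7.1 xy [0.6419 0.1499] ang 11.89 cost 0.036
t 28.7 pos [0.6529 0.0522 0.145 ] jaw 100.02 j6 -12.8 tilt 0.2
shift now [0.0251 0.0972 0.0062] rows 2.4 | twist 0.0003 rows 0.0 | shift after twist [0.0251 0.0972 0.0062]
```

View pics/w19.png

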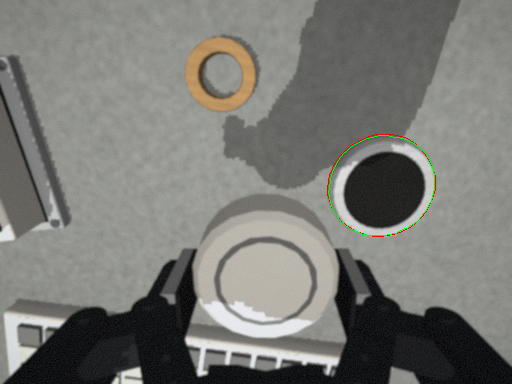

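```bash
python3 -m inch '0 0.033 0.002 0 -1;0 0.033 0.002 0 -1;0.02 0.031 0.003 0 -1;0.025 0 0 0 -1;0.02 0 0 0 -1;0 0 0 0 -1;0 0 0 0 -1;0 0 0 0 -1'
python3 - <<'E'
from h import *
go(.643,.1495,.033,100)
E
```

```text
time_s: 29.37
eef_pos: [0.644, 0.1488, 0.0833]
tool_rot: [-4.5, 89.9, 5.6]
ft_force: [-0.2, 0.7, -1.3]
opening: 0.0621
t 29.37 pos [0.644  0.1488 0.0833] jaw 100.02 j6 -4.3 tilt 0.07
shift now [ 0.0502  0.0009 -0.001 ] rows 1.3 | twist 0.0003 rows 0.0 | shift after twist [ 0.0502  0.0009 -0.001 ]
```

```bash
python3 -m inch '0.03 0.001 -0.001 0 -1;0.016 0 0 0 -1;0 0 0 0 -1;0 0 0 0 -1;0 0 0 0 -1'
python3 -m inch '0.003 0 0 0 -1;0 0 0 0 -1;0 0 0 0 -1'
```

```text
time_s: 29.78
eef_pos: [0.6439, 0.1494, 0.038]
tool_rot: [-4.2, 89.8, 5.8]
ft_force: [-0.6, -0.4, -1.1]
opening: 0.0618
time_s: 30.03
eef_pos: [0.6432, 0.1495, 0.0337]
tool_rot: [-3.5, 89.9, 6.5]
ft_force: [0.7, 0.7, -2.1]
opening: 0.0619
```

```bash
python3 -m inch '0.0015 0 0 0 -1;0 0 0 0 -1;0 0 0 0 -1'
python3 -m inch '0.0015 0 0 0 -1;0 0 0 0 -1'
```

```text
time_s: 30.28
eef_pos: [0.6432, 0.1495, 0.0331]
tool_rot: [-10.8, 89.9, -0.8]
ft_force: [-3.4, 0.2, 9.2]
opening: 0.0622
time_s: 30.45
eef_pos: [0.6432, 0.1495, 0.0331]
tool_rot: [-10.0, 89.8, -0.0]
ft_force: [-7.8, -1.8, 22.0]
opening: 0.0618
```

```bash
python3 -m inch '-0.003 0 0 0 0;0 0 0 0 1;0 0 0 0 1;0 0 0 0 1;-0.03 0 0 0 1;-0.04 0 0 0 1;-0.04 0 0 0 1;0 0 0 0 1;0 0 0 0 1'
python3 - <<'E'
from h import *
G['access_point_center']=G['round_top']=(.642,.1497)
wfit(['access_point_center','round_top'],'w20',{'access_point_center':.012})
go(.442,.0265,.13,100)
E
```

```text
time_s: 31.2
eef_pos: [0.6441, 0.1497, 0.1453]
tool_rot: [-3.8, 89.7, 6.2]
ft_force: [0.2, 0.5, -0.5]
opening: 0.0853
access_point_center score 0.75 px off 0.7 xy [0.6425 0.1499] ang -6.81 cost 0.092
round_top score 0.93 px off 27.0 xy [0.6423 0.1497] ang 11.69 cost 1.961
t 31.35 pos [0.6422 0.1494 0.1413] jaw 100.01 j6 -4.2 tilt 0.14
shift now [ 0.0118 -0.0863 -0.2185] rows 5.5 | twist 0.0001 rows 0.0 | shift after twist [ 0.0118 -0.0863 -0.2184]
```

View pics/w20.png

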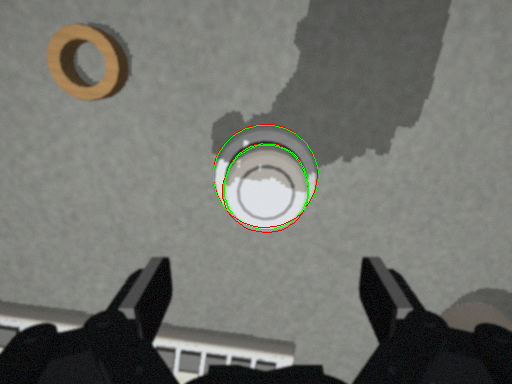

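```bash
python3 -m inch '0.001 -0.014 -0.036 0 1;0.001 -0.014 -0.036 0 1;0.001 -0.014 -0.036 0 1;0.001 -0.015 -0.037 0 1;0.001 -0.015 -0.037 0 1;0.001 -0.015 -0.037 0 1;0 0 0 0.117 1;0 0 0 0.117 1;0 0 0 0.117 1;0 0 0 0.117 1'
python3 -m inch '0 0 0 0.117 1;0 0 0 0.117 1;0 0 0 0 1;0 0 0 0 1'
python3 - <<'E'
from h import *
G['climate_sensor_center']=(.442,.0265)
wfit(['climate_sensor_center'],'w21')
go(.442,.0265,.018,60)
E
```

```text
time_s: 32.18
eef_pos: [0.4414, 0.0256, 0.1357]
tool_rot: [-171.0, 89.9, 171.9]
ft_force: [-0.3, -0.2, -0.6]
opening: 0.0854
time_s: 32.52
eef_pos: [0.4417, 0.0258, 0.1359]
tool_rot: [-156.5, 89.9, 173.5]
ft_force: [-0.5, -0.4, 0.7]
opening: 0.0853
climate_sensor_center score 0.92 px off 2.9 xy [0.4409 0.0244] ang 19.11 cost 0.103
t 32.62 pos [0.4419 0.0258 0.1362] jaw 60.0 j6 22.5 tilt 0.08
shift now [ 1.182e-01  7.000e-04 -1.000e-04] rows 3.0 | twist -0.0001 rows 0.0 | shift after twist [ 1.182e-01  7.000e-04 -1.000e-04]
```

View pics/w21.png

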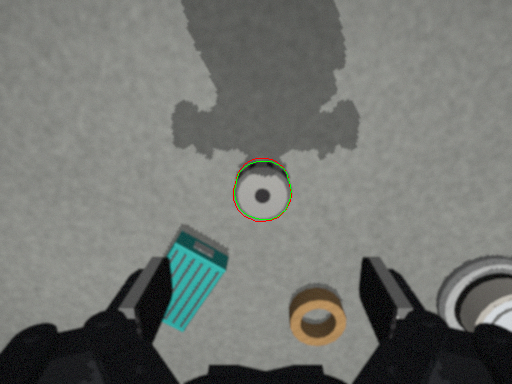

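```bash
python3 -m inch '0.035 -0.001 0 0 1;0.035 0 0 0 1;0.028 0 0 0 1;0.014 0 0 0 1;0.005 0 0 0 1;0 0 0 0 1;0 0 0 0 -1;0 0 0 0 -1;0 0 0 0 -1;0 0 0 0 -1' 50
python3 -m inch '0 0 0 0 -1;0 0 0 0 -1;0 0 0 0 -1;0 0 0 0 -1'
python3 -m inch '-0.02 0 0 0 -1;-0.04 0 0 0 -1;-0.04 0 0 0 -1;-0.02 0 0 0 -1;0 0 0 0 -1;0 0 0 0 -1'
python3 - <<'E'
from h import *
go(.642,.1497,.14,60);print(ctrl.sense()['ft_force'])
st=ctrl.sense()
G['climate_sensor_center']=(.442,.0265)
wfit(['climate_sensor_center'],'w22',{'climate_sensor_center':st['eef_pos'][2]-.019})
go(.642,.1497,.14,60)
E
```

```text
time_s: 33.45
eef_pos: [0.4425, 0.0248, 0.0211]
tool_rot: [19.1, 89.9, -11.1]
ft_force: [-3.9, -0.6, 13.7]
opening: 0.0424
time_s: 33.78
eef_pos: [0.4425, 0.0248, 0.0212]
tool_rot: [18.9, 89.9, -11.3]
ft_force: [-1.9, 0.0, 10.5]
opening: 0.0423
time_s: 34.28
eef_pos: [0.4424, 0.0249, 0.1412]
tool_rot: [22.7, 89.8, -7.5]
ft_force: [-0.8, 0.4, -2.0]
opening: 0.0423
t 34.28 pos [0.4424 0.0249 0.1412] jaw 59.8 j6 22.5 tilt 0.2
shift now [0.0018 0.2083 0.1097] rows 5.2 | twist -0.0034 rows 0.0 | shift after twist [0.0018 0.2079 0.1104]
[-0.7806421   0.41350881 -1.96302636]
climate_sensor_center score 0.55 px off 0.8 xy [0.4424 0.026 ] ang 11.09 cost 0.191
t 34.38 pos [0.4412 0.025  0.1392] jaw 59.8 j6 22.5 tilt 0.05
shift now [-0.0009  0.2088  0.1108] rows 5.2 | twist -0.0035 rows 0.0 | shift after twist [-0.0009  0.2084  0.1115]
```

View pics/w22.png

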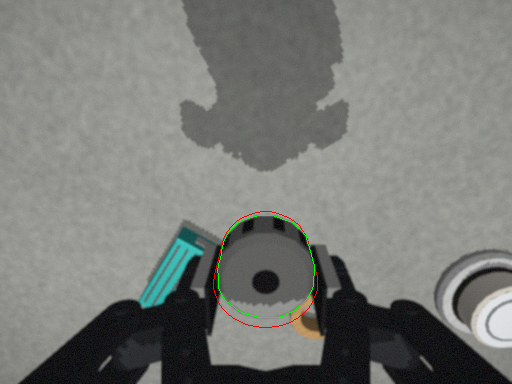

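```bash
python3 - <<'E'
from h import *
st=ctrl.sense();cam=camT('wrist',st)
p=ray((266,282),cam,st['eef_pos'][2]+.0075)
print('dot',p,'tcp',st['eef_pos'],'in tool',toolT(st)[:3,:3].T@(p-st['eef_pos']))
R=toolT(st)[:3,:3]
# rotate to jaw 100 for w20
from scipy.spatial.transform import Rotation
a=np.radians(100.01-59.8);T=np.eye(4);T[:3,:3]=Rotation.from_euler('z',a).as_matrix()@R;T[:3,3]=[.6422,.1494,.1413]
c=ctrl.get_calibration('wrist')
print('AP ring',ray((267,192.5),(c['K'],T@c['hand_eye']),.042))
E
```

```text
dot [0.44079082 0.02662202 0.14671641] tcp [0.44120762 0.0250099  0.13921641] in tool [-0.00749942  0.00118126 -0.00117728]
AP ring [0.63712326 0.15058205 0.042     ]
```

```bash
python3 -m inch '-0.001 0.03 0.037 0 -1;0 0.03 0.037 0 -1;0 0.02 0.036 0 -1;0 0.02 0 0 -1;0 0 0 0 -1;0 0 0 0 -1;0 0 0 0 -1;0 0 0 0 -1'
python3 - <<'E'
from h import *
G['access_point_center']=(.642,.1497)
st=ctrl.sense()
wfit(['access_point_center'],'w23',{'access_point_center':.012})
cam=camT('wrist',st)
print(st['eef_pos'],ctrl.sense()['eef_pos'])
import pickle;pickle.dump(cam,open('cam23.pkl','wb'))
go(.6417,.1485,.14,60)
E
```

```text
time_s: 35.05
eef_pos: [0.5743, 0.0539, 0.1402]
tool_rot: [-147.1, 89.9, -177.4]
ft_force: [0.0, 0.2, -1.7]
opening: 0.0425
access_point_center score 0.64 px off 2.8 xy [0.6419 0.1497] ang 0.38 cost 0.13
[0.57430885 0.05388988 0.14015458] [0.57465775 0.0537961  0.14079633]
t 35.15 pos [0.5747 0.0538 0.1408] jaw 59.76 j6 27.3 tilt 0.01
shift now [0.0008 0.1156 0.0102] rows 2.9 | twist -0.0041 rows 0.0 | shift after twist [0.0008 0.1155 0.0107]
```

View pics/w23.png

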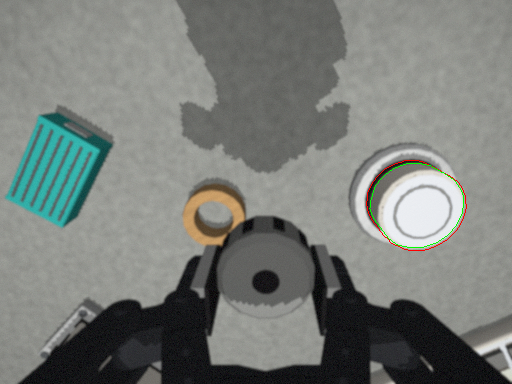

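```bash
python3 - <<'E'
from h import *
import pickle;cam=pickle.load(open('cam23.pkl','rb'))
im=cv2.imread('pics/w23.png')[170:250,375:465]
cv2.imwrite('pics/w23z.png',cv2.resize(im,None,fx=6,fy=6,interpolation=cv2.INTER_CUBIC))
P=np.array([ray(p,cam,.042)[:2] for p in((392,210),(452,210),(422,184),(422,237))]);print(P,P[:2].mean(0),P[2:].mean(0))
E
```

```text
[[0.62908928 0.13118697]
 [0.65138071 0.16946727]
 [0.62128601 0.1577998 ]
 [0.66104851 0.14212543]] [0.640235   0.15032712] [0.64116726 0.14996261]
```

View pics/w23z.png

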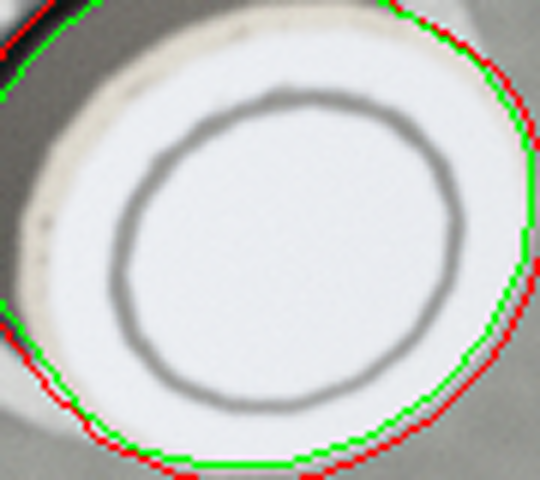

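```bash
python3 -m inch '0 0.038 0.0035 -0.004 -1;0 0.038 0.0035 0 -1;0 0.039 0.0035 0 -1;0.02 0 0 0 -1;0.02 0 0 0 -1;0 0 0 0 -1;0 0 0 0 -1;0 0 0 0 -1'
python3 - <<'E'
from h import *
go(.642,.1485,.064,60)
E
```

```text
time_s: 35.82
eef_pos: [0.6422, 0.148, 0.102]
tool_rot: [36.0, 89.9, 6.0]
ft_force: [0.3, 0.1, -1.5]
opening: 0.0426
t 35.82 pos [0.6422 0.148  0.102 ] jaw 59.98 j6 35.7 tilt 0.06
shift now [ 0.038   0.0004 -0.0005] rows 1.0 | twist -0.0003 rows 0.0 | shift after twist [ 0.038   0.0004 -0.0005]
```

```bash
python3 -m inch '0.02 0.0004 -0.0005 0 -1;0.015 0 0 0 -1;0 0 0 0 -1;0 0 0 0 -1;0 0 0 0 -1'
python3 -m inch '0.002 0 0 0 -1;0 0 0 0 -1;0 0 0 0 -1'
```

```text
time_s: 36.23
eef_pos: [0.6425, 0.1488, 0.0676]
tool_rot: [36.0, 89.9, 6.0]
ft_force: [-0.4, -0.0, -0.8]
opening: 0.0424
time_s: 36.48
eef_pos: [0.6421, 0.149, 0.0644]
tool_rot: [35.2, 89.9, 5.2]
ft_force: [0.1, -0.1, -1.9]
opening: 0.0421
```

```bash
python3 -m inch '0.0015 0 0 0 -1;0 0 0 0 -1;0 0 0 0 -1'
python3 -m inch '0.001 0 0 0 -1;0 0 0 0 -1;0 0 0 0 -1'
```

```text
time_s: 36.73
eef_pos: [0.6421, 0.149, 0.0633]
tool_rot: [32.4, 89.9, 2.4]
ft_force: [-1.4, -0.8, 4.7]
opening: 0.0426
time_s: 36.98
eef_pos: [0.6422, 0.1491, 0.0632]
tool_rot: [31.4, 89.9, 1.4]
ft_force: [-4.9, -0.5, 13.1]
opening: 0.042
```

```bash
python3 -m inch '-0.002 0 0 0 0;0 0 0 0 1;0 0 0 0 1;0 0 0 0 1;-0.03 0 0 0 1;-0.04 0 0 0 1;-0.04 0 0 0 1;-0.02 0 0 0 1;0 0 0 0 1;0 0 0 0 1'
python3 -m inch '0 0 0 0 1;0 0 0 0 1'
python3 - <<'E'
from h import *
G['access_point_center']=G['round_top']=G['climate_sensor_center']=(.642,.1497)
wfit(['access_point_center','round_top','climate_sensor_center'],'w24',{'access_point_center':.012,'climate_sensor_center':.042})
snap('scene','scene1');snap('side','side1')
for c in('scene','side'):
    for l in('tape_roll','screw_pot','label_roll'): print(c,l,[(np.round(d['xyz'],3),round(d['score'],2)) for d in ctrl.boxes_of(l,c)][:1])
E
```

```text
time_s: 37.82
eef_pos: [0.6424, 0.1491, 0.1944]
tool_rot: [36.2, 89.9, 6.2]
ft_force: [-0.4, -1.0, -0.1]
opening: 0.0854
time_s: 37.98
eef_pos: [0.6413, 0.1489, 0.1916]
tool_rot: [-144.4, 89.8, -174.4]
ft_force: [0.1, -0.2, 0.2]
opening: 0.0852
access_point_center score 0.57 px off 13.1 xy [0.6416 0.15  ] ang 19.13 cost 1.686
round_top score 0.78 px off 20.5 xy [0.6425 0.1495] ang 22.47 cost 1.877
climate_sensor_center score 0.87 px off 0.7 xy [0.6413 0.1509] ang 11.29 cost 0.146
scene tape_roll [(array([0.583, 0.004, 0.017]), 0.89)]
scene screw_pot [(array([0.379, 0.334, 0.019]), 0.96)]
scene label_roll [(array([ 0.395, -0.318,  0.036]), 0.95)]
side tape_roll [(array([0.575, 0.016, 0.021]), 0.75)]
side screw_pot [(array([0.386, 0.326, 0.02 ]), 0.88)]
side label_roll [(array([ 0.379, -0.309,  0.032]), 0.75)]
```

View pics/w24.png

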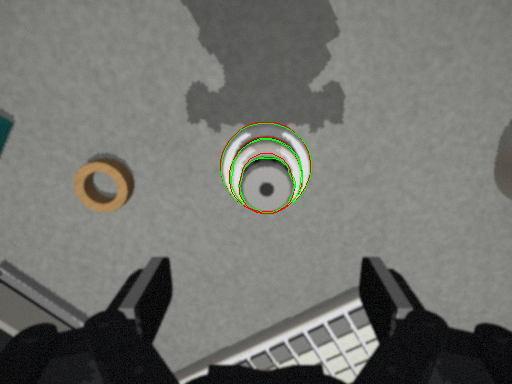

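View pics/scene1.png

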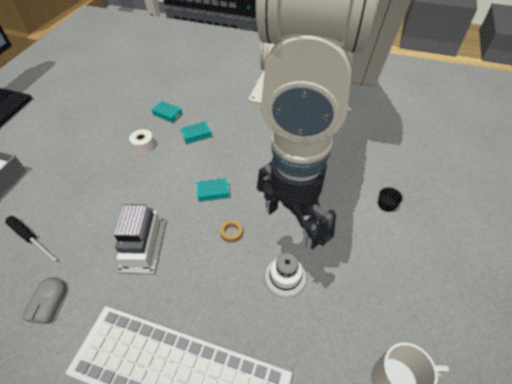

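View pics/side1.png

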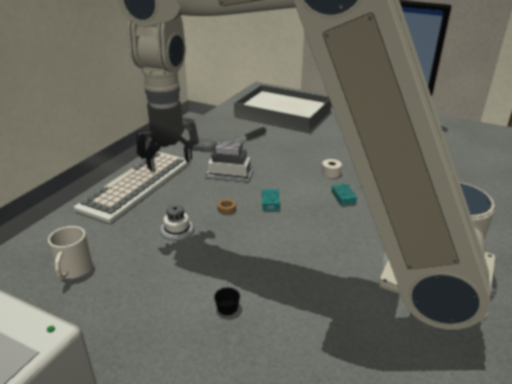

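Both stacks stand as intended in all three views: the box stack is at scene px (138,238), the pucks are at (286,272), and the bystanders haven't moved. The gripper is clear, so I'm handing in.

```bash
python3 - <<'E'
from plant import ctrl
print(ctrl.sign_off())
E
```

```text
the job is handed in; nothing more can be done
None
```

Both stacks are set up and released. I handed the job in at about 38 s of the 146 s allowed; sign-off gives no verdict.

- **Oblong stand:** the power unit, switch and converter are stacked in that order. Each one's wrist-camera fit, taken just after release, put it within about 1 mm of the stand centre (0.668, −0.172) and lengthways within about 0.5°.
- **Round stand:** the access point is about 1 mm off the stand centre (0.642, 0.150). The sensor is about 1 mm off the access point.
- **Bystanders:** before and after, the detector puts the tape roll, screw pot and label roll within 7 mm, close to its roughly 4 mm accuracy. They look unmoved in the scene and side views.

**Checks that failed or disagreed:**
- **Poor automatic fits:** fits to things partly hidden under another object (both stands, the power unit, and the access point once stacked) had large residuals, so I judged those from the picture overlays. The network also missed the converter once and the half-hidden power unit once.
- **Access point position:** one reading from its grey ring was about 4 to 5 mm off in x. I had paired the picture with a pose read before the arm settled, and a settled second look agreed with the other fits.

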